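# Cure a popper: load the UV station and hold its dead-man lever in the green

### The job

Take the orange popper on its brass mandrel out of the wooden rack, stand it upright in the bore of the UV curing station with its flange fully down on the aluminium block, and let go of it. Then press the orange pad of the spring-loaded lamp lever down with the fingertips until the lever is level, its white pointer in the green band, and keep it there for at least three seconds, finishing while still holding it pressed there (the lamp goes out if the lever springs up). Leave the other poppers, the loose spools, the jar and the clear box where they stand.

Things in the scene. Friction and masses are not known exactly. Their poses are not given: they have to be found in the camera images.
- orange_popper: The one to cure: ORANGE head with yellow band, loose, 90 g, in any rack hole. Origin: foot of its steel spigot, z up along it. Upwards: spigot 12 dia, 28 mm long, rounded edge; brass flange 26 dia to z 34; brass grip 18 dia, z 34 to 70 (grip here); bullet head 17 dia to z 98. In the rack the flange rests on the rack top, so the origin is 12 mm above the table.
- rack: Fixed light wooden block 200 x 55 x 40 mm (x, y, z) with three holes, 15 mm diameter, 32 mm deep, in a row along its x at -65, 0 and +65 mm. Origin: centre of its underside, on the table. Position and yaw vary.
- station: Fixed UV curing station. Origin on the table under the lever hinge. Black base 110 mm (x) by y -225 to 175, 12 thick. Aluminium bore block 50 x 50 at y -90, top 52 high; black lamp head at y -217 to -165, top 112 high, facing +y; blue hinge cheeks 72 high, hinge along x 60 high; lever runs to +y; black gauge at x -24, y 127 to 167, 108 high, green 50 to 70 high on its +x face, red below.
- bore (a point): Centre of the mouth of the bore in the top of the aluminium block, 52 mm above the table; axes as the station's (z up). Bore 15 mm diameter, 32 mm deep, 3 mm chamfer round the mouth. With the popper fully down its origin is 28 mm below this point.
- lamp_lever (a joint): Angle of the steel lamp lever, rad: 0 = raised by its spring (slopes up 0.25 rad from the hinge), 0.25 = level, pointer mid green (hold here), 0.5 = down on its stop. Green band: 0.18 to 0.32. Springs back when let go. Force at the pad: about 2 N to start it, 6 N level, 9 N at the stop.
- press_pad: Round orange pad on the lever, 32 mm diameter, 7 thick; press with closed fingertips. Origin: centre of its top face; z its normal, y along the lever away from the hinge. 90 mm from the hinge axis along the lever; top about 94 mm above the table when raised, 72 when level (then at y = 90 in the station's frame). A white pointer continues to 166 mm from the hinge.
- green_popper: bystander: popper with a GREEN head on the same kind of mandrel, loose, in another rack hole; leave it there. Origin: centre of the spigot's foot.
- white_popper: bystander: popper with a WHITE head and red band on the same kind of mandrel, loose, in another rack hole; leave it there. Origin: centre of the spigot's foot.
- black_spool: bystander: white spool with black thread, 28 mm diameter, 28 mm tall, standing loose; origin at the centre of its underside.
- lime_spool: bystander: white spool with lime thread, 28 mm diameter, 28 mm tall, standing loose; origin at the centre of its underside.
- cement: bystander: small amber jar with black cap, 38 mm diameter, 55 mm tall, loose; origin at the centre of its underside.
- bead_box: bystander: clear flat box 70 x 50 x 20 mm, loose; origin at the centre of its underside.
Things that resemble listed ones, but are neither listed nor needed, are in the scene too. Leave any black look-alike of the orange_popper alone.

How it is judged (in metres and radians):
On the way, in this order (a step that is already met when the one before it is completed fails the run):
1. the orange popper stands in the bore, flange down on the block, let go (z of orange_popper in the frame of bore below -0.0255 m and horizontal distance between orange_popper and bore below 0.004 m and angle between orange_popper's own z axis and vertical below 0.08 rad and contact force between the fingers and orange_popper below 0.1 N), for 0.2 s.
2. the lever is held in the green band by its pad for two seconds (value of joint lamp_lever between 0.18 and 0.32 rad and contact force between the fingers and press_pad above 2.5 N), for 2 s.
At the end, for the whole second after the job is handed in: The orange popper stands upright (within 0.08 rad) and untouched in the station's bore, its flange within 2.5 mm of the block, while the fingers still press the lever's pad (more than 2.5 N) with the lever in the green band (0.18 to 0.32 rad) (all of step 1 and all of step 2); the arm keeps its last pose, push and grip.
It fails at once if another popper is lifted or shifted by more than 15 mm (distance of any of green_popper, white_popper from where it was at the start of the episode above 0.015 m).
It fails at once if a spool, the jar or the box is moved by more than 20 mm (distance of any of black_spool, lime_spool, cement, bead_box from where it was at the start of the episode above 0.02 m).
It also fails if it takes over 56 s, if anything falls off the work surface, if the arm or the gripper's body presses on something with over 40 N, if the wrist force passes 120 N, or if a joint passes its speed limit or range.

### The arm

A 6-joint arm with a two-finger parallel gripper is mounted at the origin on the work surface. World frame = base frame: x ahead of the robot, y to its left, z up, the work surface at z = 0. Lengths are in mm, angles in rad, forces in N, time in s.
With the tool pointing down it reaches from about 350 to 850 mm from the base axis. Payload 8.1 kg.
Tool frame: the origin (TCP) lies on the front face of the gripper's body, between the roots of the fingers; the fingertips stand 73 mm ahead of it and the grasp point (between the pads) lies 54 mm ahead of it; z points along the fingers, y is the line along which they close (so a half turn about z gives the same grasp; the last joint's range is limited). The gripper opens to 85 mm and grips with 20 to 120 N. Pads are 22 mm wide; open, the fingers measure 114 mm over their backs; the gripper's body (76 mm by 85 mm) begins 54 mm behind the grasp point. The pads swing forward as they close: fully open they stand 13 mm farther back than shut.
Start: joints at [-1.288, 0.13, 1.488, -0, 1.523, -0.085], TCP at [215.758, -559.87, 303.892] pointing down, gripper open.
Joint ranges: [-2.96, 2.96], [-0.89, 2.26], [0.02, 2.5], [-1.34, 4.48], [0, 2.73], [-2.66, 2.66]. Speed limits (rad/s): [2.39, 2.39, 2.79, 3.14, 3.14, 3.14].

### API

Orientations are given as [roll, pitch, yaw] about the fixed x, y, z axes, in that order (R = Rz(yaw) Ry(pitch) Rx(roll)).
In Python, from workcell import robot, grab_frame, calibration, recognise, regions_of gives the robot as it stands.
- The arm moves only by the tool drive_tool, never from a script. Its argument "series" is a list of rows, each a list of 7 numbers: the shift along the tool's x, y, z in m, then the turn, a rotation vector about the tool's x, y, z in degrees, then the opening, from 0 (shut) to 1 (fully open). In form: [[dx, dy, dz, ax, ay, az, claw], ...]. A call has 1 to 20 rows; each row is the pose to reach, as a shift and turn from the pose commanded when the call began, along the tool's axes at that moment; what a row does not reach only later rows make up. A row lasts 1/10 s, in which the tool goes at most 50 mm and 8.59 degrees, less where a joint would pass 70% of its speed; a pose out of reach is approached as far as the arm can. A call with a gripper value outside its range is refused whole. The fingers move at their own pace and stop on an object; "force" is the grip in N (left out, the last holds). Time passes only in rows, so rows that repeat a pose let the fingers close. It gives the time, the measured TCP pose, the force, the opening and the grip force at its end, in the units of the state.
- robot.get_state(): the state, without advancing time (a new reading comes with each control period).
- grab_frame(name): name is "scene" or "top" or "wrist"; returns the picture (480x640x3 uint8, red, green, blue); there is no depth.
- calibration(name): a dict with "vertical_fov" (degrees; the focal length in pixels is half the picture's height over the tangent of half this angle, whatever the lens; pixels are square), "cx", "cy" (the principal point, pixels), "world_from_camera" (4x4, takes a point from camera to world coordinates); the wrist camera has in their place "hand_eye" (4x4, takes a point from camera to tool coordinates, whose origin is the TCP and whose axes are the flange's). Camera axes: x right, y down, z forward; pixel columns grow to the right and rows downward; lengths in mm; the calibration is good to about 2 mm. The wrist camera is an equidistant fisheye: a pixel r from the principal point sees the ray r / f radians off the axis. A picture is of the moment at which its call begins: read the wrist's pose just before it. calibration takes no time and is no camera call.
- robot.close_job(): hands the job in; it is judged then, once.
Trained networks look in the newest picture that a camera, given by its name, has taken for a name from the list of things; names that differ only in an ending like _2 or _b are one class to them, and where a whole thing is asked for, a point or a joint stands for the part that bears it (a point fixed in the world has none). Each returns a list of dicts, best first, with "p" (0 to 1); they miss things now and then, are a little off and sometimes report something else, mostly with a low value. They report only what shows in the picture. A call takes as long as a camera call. They do not tell look-alikes from the thing itself.
- recognise(camera, query): "bbox" ([left, top, right, bottom] in pixels, round what is visible of it).
- regions_of(camera, query): "region" (480x640 bool, what is visible of it) and "bbox" ([left, top, right, bottom] in pixels, round what is visible of it).
The state is a dict: "t": time; "joint_pos": joint angles; "joint_velocities": joint speeds; "joint_torque": joint torques, N m; "tool_pos": TCP position; "tool_rot": TCP orientation; "force": force on the tool from outside, world axes, zero at the start; "torque": the same for the moment, N m; "finger_gap": finger opening in mm; "gripper_force": force on a finger pad.
Only numpy, scipy, OpenCV 4.12 (cv2) and the standard library are available. Lean on these libraries where they do the work, as an engineer would, in place of code of your own. Each camera call takes 0.05 s, during which the arm holds its last target. There are 200 camera calls.

## Working session

There is one attempt and no reset: what is moved stays moved. The work goes in short steps, Python scripts to look and compute and a tool call to move; the robot and the scene stay as the last step left them, time stands still between calls to the robot, and variables do not carry over. Pictures are saved under pics/ and viewed, at most 10 in all, crops included, and the job is handed in when it is done.

Besides the shell and the picture viewer there is one more tool, called after "Request:" as name([rows], argument=value, ...), one row to a line, values as JSON. drive_tool: Moves the arm, as the interface text tells. Its arguments: {"type":"object","properties":{"series":{"type":"array"},"force":{"type":"number"}},"required":["series"]}

```bash
ls; mkdir -p pics; python3 - <<'E'
from workcell import *
import cv2,numpy as np
s=robot.get_state();print({k:np.round(v,3).tolist() for k,v in s.items()})
for c in("scene","top"):
    f=grab_frame(c);cv2.imwrite(f"pics/{c}1.png",f[:,:,::-1]);print(c,{k:np.round(v,4).tolist() for k,v in calibration(c).items()})
    for q in("orange_popper","rack","station","press_pad","green_popper","white_popper"):
        print(q,[(np.round(d["bbox"]).tolist(),round(d["p"],2)) for d in recognise(c,q)][:4])
print({k:np.round(v,4).tolist() for k,v in calibration("wrist").items()})
E
```

```text
pics
{'t': 0.0, 'joint_pos': [-1.288, 0.131, 1.489, -0.0, 1.523, -0.085], 'joint_velocities': [0.001, 0.0, 0.002, -0.002, -0.001, 0.001], 'joint_torque': [-0.0, -56.94, -50.055, -0.0, 0.015, 0.0], 'tool_pos': [215.631, -559.452, 302.823], 'tool_rot': [-3.14, -0.0, 0.368], 'force': [-0.151, 1.045, -0.335], 'torque': [0.01, 0.095, 0.013], 'gripper_force': 0.0, 'finger_gap': 85.903}
scene {'vertical_fov': 53.8763, 'cx': 319.0652, 'cy': 241.7458, 'world_from_camera': [[-0.5253, 0.5531, -0.6467, 1116.3894], [0.8509, 0.343, -0.3978, 278.44], [0.0018, -0.7592, -0.6508, 668.2302], [0.0, 0.0, 0.0, 1.0]]}
orange_popper [([184.0, 190.0, 200.0, 232.0], 0.87), ([233.0, 207.0, 248.0, 244.0], 0.61), ([285.0, 220.0, 298.0, 256.0], 0.56), ([195.0, 245.0, 213.0, 282.0], 0.55)]
rack [([222.0, 189.0, 273.0, 265.0], 0.7)]
station [([287.0, 244.0, 520.0, 391.0], 0.89), ([454.0, 304.0, 472.0, 318.0], 0.57)]
press_pad [([455.0, 302.0, 472.0, 318.0], 0.78)]
green_popper [([250.0, 175.0, 260.0, 205.0], 0.61)]
white_popper [([243.0, 189.0, 253.0, 220.0], 0.7)]
top {'vertical_fov': 57.5961, 'cx': 321.856, 'cy': 240.5561, 'world_from_camera': [[0.0059, -0.9955, 0.095, 463.2946], [-0.9997, -0.0083, -0.0242, -68.8048], [0.0249, -0.0949, -0.9952, 1019.5958], [0.0, 0.0, 0.0, 1.0]]}
orange_popper [([345.0, 245.0, 353.0, 259.0], 0.64), ([445.0, 233.0, 464.0, 244.0], 0.61), ([385.0, 232.0, 405.0, 243.0], 0.41)]
rack [([372.0, 219.0, 431.0, 308.0], 0.57)]
station [([141.0, 205.0, 327.0, 264.0], 0.86)]
press_pad [([175.0, 228.0, 187.0, 239.0], 0.64)]
green_popper []
white_popper [([398.0, 259.0, 414.0, 270.0], 0.6)]
{'vertical_fov': 65.7065, 'cx': 322.2802, 'cy': 239.6079, 'hand_eye': [[-0.0009, -0.9438, -0.3306, 85.2098], [1.0, -0.0008, -0.0005, 0.7554], [0.0002, -0.3306, 0.9438, -71.7383], [0.0, 0.0, 0.0, 1.0]]}
```

```bash
python3 - <<'E'
import cv2
s=cv2.imread("pics/scene1.png");t=cv2.imread("pics/top1.png")
a=cv2.resize(s[160:410,170:540],None,fx=2.1,fy=2.1)
cv2.imwrite("pics/s2.png",a)
cv2.imwrite("pics/t2.png",cv2.resize(t[190:330,125:485],None,fx=2.2,fy=2.2,interpolation=cv2.INTER_CUBIC))
E
```

```text
(no output)
```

View pics/s2.png

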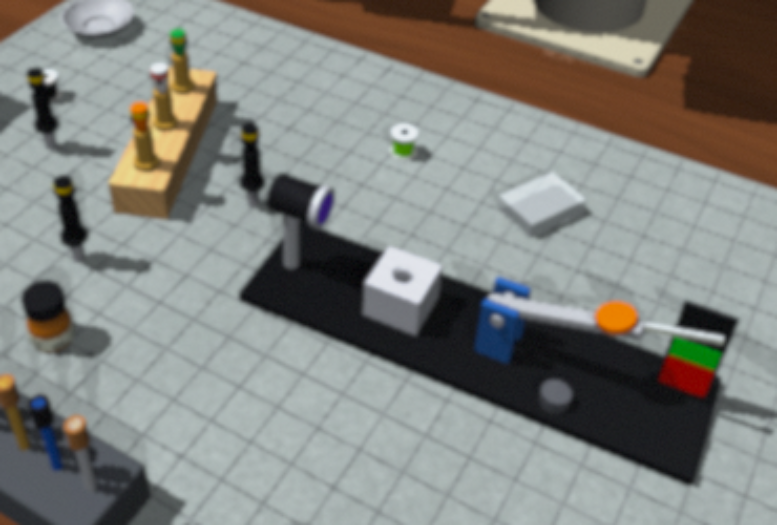

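View pics/t2.png

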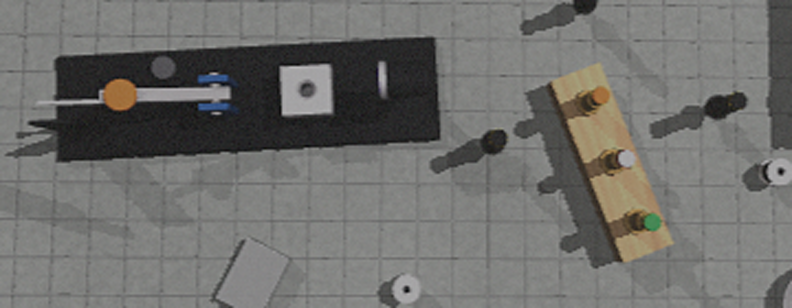

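The candidates in the scene picture are:
- orange head in the rack, about (236,219)
- white head in the rack, about (246,200)
- green head in the rack, about (255,185)
- black look-alikes with a yellow band, about (190,208), (202,262) and (289,236)
- an orange-topped tool in the grey holder, about (173,345)

The one I want is the orange head at the front of the rack, top pixel about (396,233). Next I measure coarsely.

```bash
cat > h.py <<'E'
import numpy as np,cv2
from workcell import *
from scipy.spatial.transform import Rotation as R
from scipy.optimize import least_squares
def tool(s):
    T=np.eye(4);T[:3,:3]=R.from_euler('xyz',s["tool_rot"]).as_matrix();T[:3,3]=s["tool_pos"];return T
def cam(c,s=None):
    k=calibration(c);f=240/np.tan(np.radians(k["vertical_fov"])/2)
    M=np.array(k["world_from_camera"]) if c!="wrist" else tool(s)@np.array(k["hand_eye"])
    return f,k["cx"],k["cy"],M,c=="wrist"
def ray(K,u,v):
    f,cx,cy,M,fish=K;a=np.array([(u-cx)/f,(v-cy)/f]);r=np.hypot(*a)
    d=np.r_[a*(np.sinc(r/np.pi)),np.cos(r)] if fish else np.r_[a,1]
    return M[:3,3],M[:3,:3]@d
def hit(K,u,v,z):
    o,d=ray(K,u,v);return o+d*(z-o[2])/d[2]
def proj(K,p):
    f,cx,cy,M,fish=K;q=M[:3,:3].T@(np.asarray(p,float)-M[:3,3])
    if fish:
        h=np.hypot(q[0],q[1]);t=np.arctan2(h,q[2]);return np.array([cx+f*t*q[0]/h,cy+f*t*q[1]/h])
    return np.array([cx+f*q[0]/q[2],cy+f*q[1]/q[2]])
def togo(s,p,yaw):
    "shift and turn in tool axes to TCP p, tool straight down with yaw"
    T=tool(s);Rt=(R.from_euler('z',yaw)*R.from_euler('x',np.pi)).as_matrix()
    return np.round(T[:3,:3].T@(np.array(p)-T[:3,3])/1000,4),np.round(R.from_matrix(T[:3,:3].T@Rt).as_rotvec(degrees=True),2)
def blobs(img,lo,hi,amin=12):
    m=cv2.inRange(cv2.cvtColor(img,cv2.COLOR_RGB2HSV),lo,hi)
    n,_,st,c=cv2.connectedComponentsWithStats(m);return [(c[i].round(1).tolist(),st[i].tolist()) for i in range(1,n) if st[i][4]>=amin],m
E
python3 - <<'E'
from h import *
for c in("top","scene"):
    f=cv2.imread(f"pics/{c}1.png")[:,:,::-1].copy();K=cam(c)
    print(c,"orange",blobs(f,(6,150,110),(18,255,255))[0])
    for z,n in((100,"head"),(94,"pad")):
        for b,_ in blobs(f,(6,150,110),(18,255,255))[0]: print(n,b,hit(K,*b,z).round(1))
    print("green",[(b,hit(K,*b,100).round(0)) for b,_ in blobs(f,(50,120,60),(75,255,255))[0]])
K=cam("top");print("bore",hit(K,125+307/2.2,190+89/2.2,52),"white",hit(K,125+625/2.2,190+158/2.2,108))
for p in((57,57),(435,38),(440,138),(58,160)):print(hit(K,125+p[0]/2.2,190+p[1]/2.2,12).round(0))
print("rack")
for p in((552,83),(600,64),(672,242),(623,262)):print(hit(K,125+p[0]/2.2,190+p[1]/2.2,40).round(0))
K=cam("scene");print("bore",hit(K,170+402/2.1,160+275/2.1,52))
print("black",hit(cam("top"),125+490/2.2,190+142/2.2,98),hit(cam("top"),125+720/2.2,190+105/2.2,98))
E
```

```text
top orange [([179.2, 232.6], [172, 226, 15, 14, 169]), ([397.6, 233.0], [394, 230, 8, 7, 43])]
head [179.2, 232.6] [565.4 209.  100. ]
head [397.6, 233.0] [ 568.6 -252.4  100. ]
pad [179.2, 232.6] [566.1 210.8  94. ]
pad [397.6, 233.0] [ 569.3 -253.6   94. ]
green [([421.2, 291.0], array([ 446., -301.,  100.]))]
scene orange [([286.8, 80.3], [233, 67, 106, 30, 768]), ([299.4, 115.9], [215, 77, 194, 71, 4908]), ([220.3, 130.0], [147, 107, 135, 41, 815]), ([232.8, 122.5], [221, 119, 24, 8, 35]), ([249.6, 126.7], [246, 125, 9, 4, 14]), ([564.7, 149.9], [486, 125, 154, 50, 1344]), ([83.3, 138.3], [66, 129, 36, 19, 497]), ([204.7, 142.6], [186, 134, 41, 19, 384]), ([500.9, 146.9], [484, 141, 40, 12, 140]), ([160.8, 155.4], [106, 143, 100, 28, 1035]), ([297.6, 144.4], [294, 143, 8, 3, 14]), ([269.1, 153.8], [259, 148, 21, 12, 44]), ([125.1, 162.7], [108, 152, 38, 23, 324]), ([485.1, 214.7], [279, 152, 361, 119, 4973]), ([394.5, 158.3], [387, 152, 18, 15, 158]), ([54.6, 193.1], [0, 161, 121, 60, 2123]), ([563.1, 162.0], [557, 160, 14, 4, 22]), ([151.3, 171.5], [148, 170, 7, 4, 12]), ([162.3
[... 5365 characters left out ...]
4. ]
pad [229.5, 468.3] [957.1  55.3  94. ]
pad [170.6, 472.4] [997.6  -1.2  94. ]
pad [182.5, 474.3] [991.8  12.4  94. ]
pad [393.2, 476.3] [862.5 226.   94. ]
green [([254.2, 175.6], array([ 436., -309.,  100.])), ([254.8, 183.2], array([ 460., -289.,  100.])), ([501.2, 327.3], array([576., 273., 100.]))]
bore [577.21666964  35.30669665  52.        ] white [ 507.04498715 -274.39969104  108.        ]
[613. 302.  12.]
[638. -95.  12.]
[ 531. -101.   12.]
[505. 296.  12.]
rack
[ 587. -215.   40.]
[ 607. -265.   40.]
[ 425. -337.   40.]
[ 405. -286.   40.]
bore [579.22972757  37.17094909  52.        ]
black [ 522.00260625 -146.21579274   98.        ] [ 559.69840868 -370.16040145   98.        ]
```

```bash
python3 - <<'E'
from h import *
s=robot.get_state();print(togo(s,(569,-252,260),.38))
E
```

```text
(array([ 0.4403, -0.1603,  0.0439]), array([ 0. , -0. , -0.7]))
```

Request:
drive_tool([
  [0.1, -0.04, 0.0, 0, 0, 0, 1],
  [0.2, -0.08, 0.01, 0, 0, 0, 1],
  [0.3, -0.12, 0.02, 0, 0, -0.7, 1],
  [0.44, -0.16, 0.044, 0, 0, -0.7, 1],
  [0.44, -0.16, 0.044, 0, 0, -0.7, 1],
  [0.44, -0.16, 0.044, 0, 0, -0.7, 1],
  [0.44, -0.16, 0.044, 0, 0, -0.7, 1],
  [0.44, -0.16, 0.044, 0, 0, -0.7, 1],
  [0.44, -0.16, 0.044, 0, 0, -0.7, 1],
  [0.44, -0.16, 0.044, 0, 0, -0.7, 1],
  [0.44, -0.16, 0.044, 0, 0, -0.7, 1],
  [0.44, -0.16, 0.044, 0, 0, -0.7, 1],
  [0.44, -0.16, 0.044, 0, 0, -0.7, 1],
  [0.44, -0.16, 0.044, 0, 0, -0.7, 1],
  [0.44, -0.16, 0.044, 0, 0, -0.7, 1],
])

```text
t: 2.2
tool_pos: [568.2, -253.3, 260.2]
tool_rot: [3.141, -0.0, 0.378]
force: [-0.5, -0.2, -0.6]
finger_gap: 85.5
gripper_force: 0.0
```

```bash
cat > w.py <<'E'
from h import *
import sys
s=robot.get_state();f=grab_frame("wrist");cv2.imwrite(f"pics/{sys.argv[1]}.png",f[:,:,::-1])
print(s["t"],np.round(s["tool_pos"],1),np.round(s["tool_rot"],4))
np.save("ws.npy",np.r_[s["tool_pos"],s["tool_rot"]])
E
python3 w.py w1; python3 - <<'E'
from h import *
a=np.load("ws.npy");s=dict(tool_pos=a[:3],tool_rot=a[3:]);K=cam("wrist",s)
f=cv2.imread("pics/w1.png")[:,:,::-1].copy()
for b,st in blobs(f,(6,170,90),(18,255,255),60)[0]:print(b,st,hit(K,*b,100).round(1))
for z in(46,82,110):print(z,proj(K,(569,-252,z)).round(0))
E
```

```text
2.2 [ 568.2 -253.3  260.2] [ 3.1412e+00 -2.0000e-04  3.7840e-01]
[319.0, 249.8] [307, 238, 26, 25, 499] [ 564.7 -253.2  100. ]
46 [320. 221.]
82 [320. 235.]
110 [320. 249.]
```

View pics/w1.png

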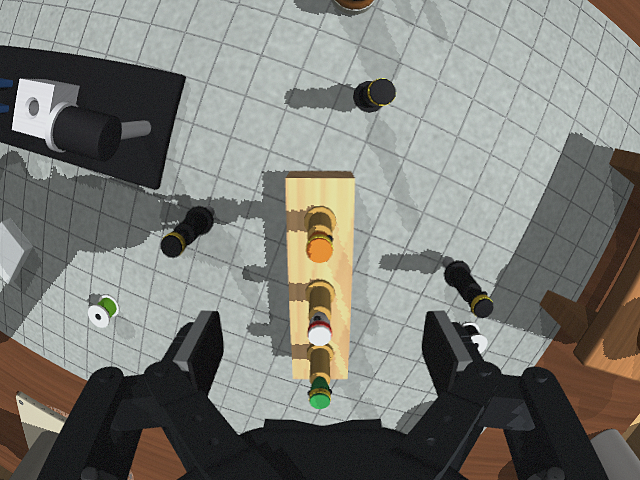

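The wrist view shows the orange head at (319,250), first in the rack. The white head at (319,333) and green head at (319,397) are behind it. Black look-alikes stand at (175,240), (380,92) and (480,305), all clear of the fingers. This matches the projected (569,-252), so I descend straight and grip.

Request:
drive_tool([
  [-0.001, 0, 0.04, 0, 0, 0, 1],
  [-0.001, 0, 0.08, 0, 0, 0, 1],
  [-0.001, 0, 0.11, 0, 0, 0, 1],
  [-0.001, 0, 0.13, 0, 0, 0, 1],
  [-0.001, 0, 0.138, 0, 0, 0, 1],
  [-0.001, 0, 0.138, 0, 0, 0, 1],
  [-0.001, 0, 0.138, 0, 0, 0, 0],
  [-0.001, 0, 0.138, 0, 0, 0, 0],
  [-0.001, 0, 0.138, 0, 0, 0, 0],
  [-0.001, 0, 0.138, 0, 0, 0, 0],
  [-0.001, 0, 0.138, 0, 0, 0, 0],
  [-0.001, 0, 0.138, 0, 0, 0, 0],
  [-0.001, 0, 0.138, 0, 0, 0, 0],
  [-0.001, 0, 0.138, 0, 0, 0, 0],
], force=40)

```text
t: 3.65
tool_pos: [568.2, -252.8, 122.7]
tool_rot: [3.141, -0.001, 0.38]
force: [-1.5, 1.5, 5.6]
finger_gap: 16.7
gripper_force: 39.0
```

Request:
drive_tool([
  [0, 0, -0.01, 0, 0, 0, 0],
  [0, 0, -0.03, 0, 0, 0, 0],
  [0, 0, -0.06, 0, 0, 0, 0],
  [0, 0, -0.1, 0, 0, 0, 0],
  [0, 0, -0.14, 0, 0, 0, 0],
  [0, 0, -0.15, 0, 0, 0, 0],
  [0, 0, -0.15, 0, 0, 0, 0],
  [0, 0, -0.15, 0, 0, 0, 0],
])

```text
t: 4.45
tool_pos: [567.3, -252.5, 270.4]
tool_rot: [-3.14, 0.001, 0.38]
force: [0.1, -0.3, -1.4]
finger_gap: 17.0
gripper_force: 39.1
```

```bash
python3 w.py w2; python3 - <<'E'
from h import *
s=robot.get_state();print(s["finger_gap"],togo(s,(578,36,275),.063))
E
```

```text
4.45 [ 567.3 -252.5  270.4] [-3.1401e+00  1.2000e-03  3.8000e-01]
16.9029393393418 (array([ 0.1171, -0.2636, -0.0051]), array([-0.14,  0.16, 18.16]))
```

View pics/w2.png

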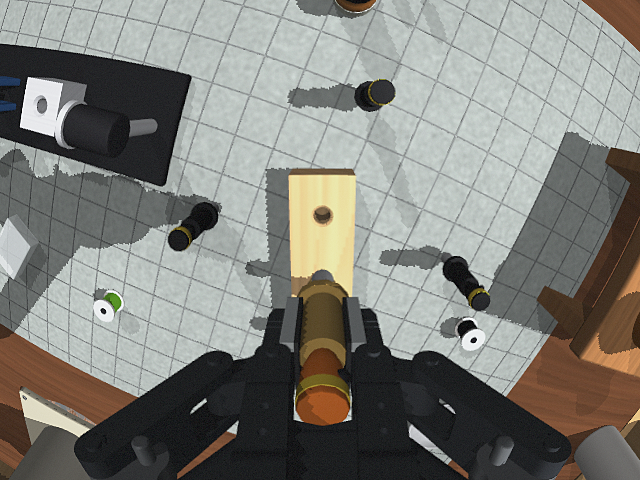

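The popper is gripped straight, with its spigot tip at (322,272) and the empty rack hole at (322,214). Next I go above the bore.

Request:
drive_tool([
  [0.02, -0.04, -0.005, 0, 0, 5, 0],
  [0.04, -0.085, -0.005, 0, 0, 10, 0],
  [0.06, -0.13, -0.005, -0.1, 0.1, 15, 0],
  [0.08, -0.175, -0.005, -0.1, 0.2, 18.2, 0],
  [0.1, -0.22, -0.005, -0.1, 0.2, 18.2, 0],
  [0.11, -0.25, -0.005, -0.1, 0.2, 18.2, 0],
  [0.117, -0.264, -0.005, -0.1, 0.2, 18.2, 0],
  [0.117, -0.264, -0.005, -0.1, 0.2, 18.2, 0],
  [0.117, -0.264, -0.005, -0.1, 0.2, 18.2, 0],
  [0.117, -0.264, -0.005, -0.1, 0.2, 18.2, 0],
])

```text
t: 5.5
tool_pos: [578.5, 34.4, 276.2]
tool_rot: [3.14, -0.003, 0.061]
force: [0.3, 0.1, -1.2]
finger_gap: 17.1
gripper_force: 39.4
```

```bash
python3 w.py w3; python3 - <<'E'
from h import *
a=np.load("ws.npy");s=dict(tool_pos=a[:3],tool_rot=a[3:]);K=cam("wrist",s);T=tool(s)
print("bore guess",proj(K,(578,36,52)).round(1))
for z in(13,41,47,77,83,111):print(z,[proj(K,(T@[x,0,z,1])[:3]).round(0).tolist() for x in(0,)])
for z in(77,83,111):print(z,[proj(K,(T@[0,y,z,1])[:3]).round(0).tolist() for y in(-6,6)])
E
```

```text
5.5 [578.5  34.4 276.2] [ 3.14e+00 -2.60e-03  6.09e-02]
bore guess [319.1 220. ]
13 [[320.0, 408.0]]
41 [[321.0, 355.0]]
47 [[321.0, 346.0]]
77 [[321.0, 308.0]]
83 [[321.0, 302.0]]
111 [[321.0, 277.0]]
77 [[308.0, 308.0], [334.0, 308.0]]
83 [[308.0, 302.0], [334.0, 302.0]]
111 [[310.0, 277.0], [332.0, 277.0]]
```

View pics/w3.png

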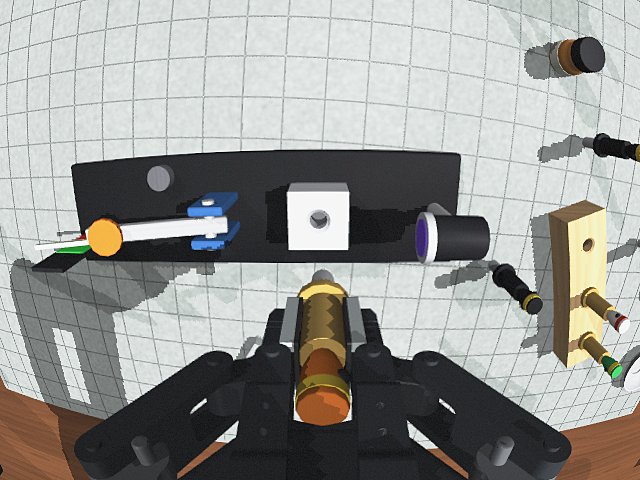

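```bash
python3 - <<'E'
from h import *
a=np.load("ws.npy");s=dict(tool_pos=a[:3],tool_rot=a[3:]);K=cam("wrist",s)
g=cv2.cvtColor(cv2.imread("pics/w3.png"),cv2.COLOR_BGR2GRAY)
w=(g[184:249,289:348]>215).astype(np.uint8)
m=(g[200:240,300:340]<215).astype(np.uint8);n,l,st,c=cv2.connectedComponentsWithStats(m)
for i in range(1,n):
    if st[i][4]>50:u=c[i]+[300,200];print(u,st[i],hit(K,*u,52))
f=cv2.imread("pics/w3.png");cv2.imwrite("pics/w3c.png",cv2.resize(f[175:325,240:400],None,fx=4,fy=4,interpolation=cv2.INTER_NEAREST))
E
```

```text
[319.23745819 218.909699  ] [ 10  10  20  19 299] [578.94451294  35.92276577  52.        ]
```

View pics/w3c.png

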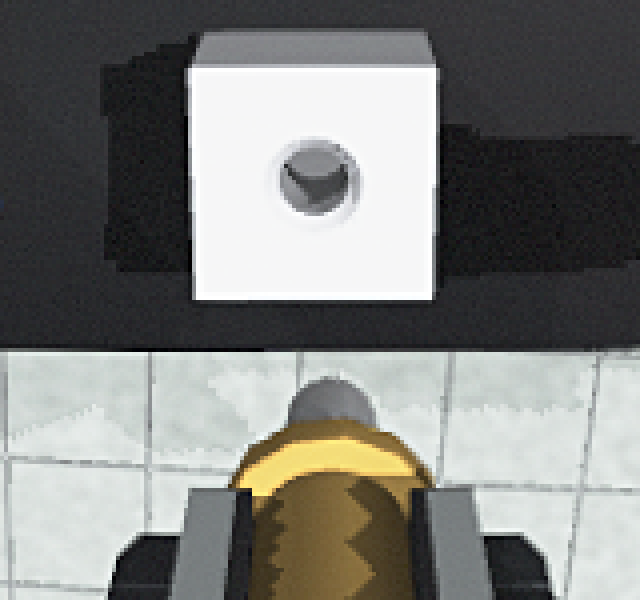

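The bore mouth is at (319,219), which gives (579,36) and agrees with the other cameras. The spigot is centred on column 323. I lower to about 30 mm above the block and check again.

Request:
drive_tool([
  [0.0005, -0.002, 0.03, 0, 0, 0, 0],
  [0.0005, -0.002, 0.06, 0, 0, 0, 0],
  [0.0005, -0.002, 0.083, 0, 0, 0, 0],
  [0.0005, -0.002, 0.083, 0, 0, 0, 0],
  [0.0005, -0.002, 0.083, 0, 0, 0, 0],
  [0.0005, -0.002, 0.083, 0, 0, 0, 0],
])

```text
t: 6.15
tool_pos: [580.4, 37.2, 195.9]
tool_rot: [3.14, -0.007, 0.062]
force: [1.5, 0.3, -0.4]
finger_gap: 17.1
gripper_force: 39.4
```

```bash
python3 w.py w4; python3 - <<'E'
from h import *
for _ in range(3):
    grab_frame("top");s=robot.get_state();print(np.round(s["tool_pos"],2),np.round(s["tool_rot"],4))
a=np.load("ws.npy");s=dict(tool_pos=a[:3],tool_rot=a[3:]);K=cam("wrist",s);T=tool(s)
print([proj(K,p).round(1).tolist() for p in((578.9,35.9,52),(T@[0,0,110.7,1])[:3],(T@[6,0,109,1])[:3])])
f=cv2.imread("pics/w4.png");cv2.imwrite("pics/w4c.png",cv2.resize(f[175:325,240:400],None,fx=4,fy=4,interpolation=cv2.INTER_NEAREST))
E
```

```text
6.15 [580.4  37.2 195.9] [ 3.1401 -0.0066  0.0616]
[580.42  37.49 196.02] [ 3.1401 -0.007   0.062 ]
[580.27  37.59 195.76] [ 3.1402 -0.0066  0.0621]
[580.06  37.7  195.42] [ 3.1402 -0.0061  0.0623]
[[322.9, 258.3], [321.1, 277.2], [321.1, 268.3]]
```

View pics/w4c.png

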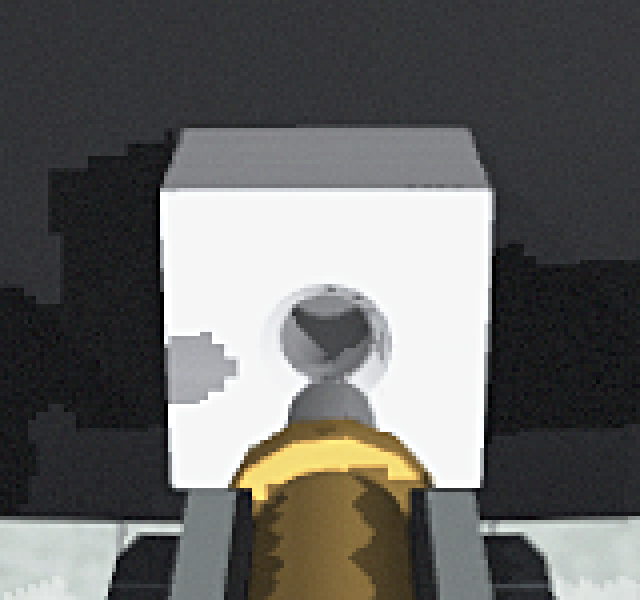

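Request:
drive_tool([
  [0, 0, 0, 0, 0, 0, 0],
  [0, 0, 0, 0, 0, 0, 0],
  [0, 0, 0, 0, 0, 0, 0],
  [0, 0, 0, 0, 0, 0, 0],
  [0, 0, 0, 0, 0, 0, 0],
  [0, 0, 0, 0, 0, 0, 0],
])

```text
t: 6.95
tool_pos: [579.3, 37.8, 193.8]
tool_rot: [3.14, -0.004, 0.062]
force: [-0.2, 0.0, -1.6]
finger_gap: 16.9
gripper_force: 39.4
```

```bash
python3 w.py w5; python3 - <<'E'
from h import *
a=np.load("ws.npy");s=dict(tool_pos=a[:3],tool_rot=a[3:]);K=cam("wrist",s);T=tool(s)
print("foot tcp",(T@[0,0,110.7,1])[:3].round(1),[proj(K,p).round(1).tolist() for p in((578.9,35.9,52),(T@[0,0,110.7,1])[:3])])
f=cv2.imread("pics/w5.png");g=cv2.cvtColor(f,cv2.COLOR_BGR2GRAY)
for r in (242,246,250,255,258,262,272,274,276):
    x=np.where(g[r,295:350]<190)[0]+295;print(r,(x.min(),x.max()) if len(x) else None)
x=np.where(g[225:285,322]<190)[0]+225;print("col322",x.tolist())
b=np.where(g[235,250:400]>215)[0]+250;print("block row235",b.min(),b.max())
E
```

```text
6.95 [579.3  37.8 193.8] [ 3.1404 -0.0036  0.0624]
foot tcp [579.7  37.7  83.1] [[324.0, 257.3], [321.1, 277.2]]
242 None
246 (np.int64(321), np.int64(329))
250 (np.int64(314), np.int64(335))
255 (np.int64(312), np.int64(337))
258 (np.int64(311), np.int64(338))
262 (np.int64(295), np.int64(336))
272 (np.int64(295), np.int64(329))
274 (np.int64(295), np.int64(331))
276 (np.int64(312), np.int64(332))
col322 [245, 246, 247, 248, 249, 250, 251, 252, 253, 254, 255, 256, 257, 258, 259, 260, 261, 262, 263, 264, 265, 266, 267, 268, 269, 270, 271, 272, 273, 274, 275, 276, 277, 278, 279, 280, 281, 282, 283, 284]
block row235 281 363
```

Request:
drive_tool([
  [0, 0, 0.01, 0, 0, 0, 0],
  [0, 0, 0.02, 0, 0, 0, 0],
  [0, 0, 0.025, 0, 0, 0, 0],
  [0, 0, 0.03, 0, 0, 0, 0],
  [0, 0, 0.034, 0, 0, 0, 0],
  [0, 0, 0.038, 0, 0, 0, 0],
  [0, 0, 0.042, 0, 0, 0, 0],
  [0, 0, 0.045, 0, 0, 0, 0],
  [0, 0, 0.048, 0, 0, 0, 0],
  [0, 0, 0.051, 0, 0, 0, 0],
  [0, 0, 0.053, 0, 0, 0, 0],
  [0, 0, 0.055, 0, 0, 0, 0],
  [0, 0, 0.055, 0, 0, 0, 0],
  [0, 0, 0.055, 0, 0, 0, 0],
  [0, 0, 0.055, 0, 0, 0, 0],
])

```text
t: 8.5
tool_pos: [579.0, 37.7, 138.4]
tool_rot: [3.14, -0.003, 0.062]
force: [-4.5, -0.2, -1.3]
finger_gap: 16.6
gripper_force: 39.4
```

Request:
drive_tool([
  [-0.0005, 0, 0.001, 0, 0, 0, 0],
  [-0.0005, 0, 0.002, 0, 0, 0, 0],
  [-0.0005, 0, 0.003, 0, 0, 0, 0],
  [-0.0005, 0, 0.004, 0, 0, 0, 0],
  [-0.0005, 0, 0.005, 0, 0, 0, 0],
  [-0.0005, 0, 0.005, 0, 0, 0, 0],
  [-0.0005, 0, 0.005, 0, 0, 0, 0],
])

```text
t: 9.2
tool_pos: [579.0, 37.7, 134.7]
tool_rot: [3.14, -0.004, 0.062]
force: [-7.5, -0.8, 6.6]
finger_gap: 16.6
gripper_force: 40.3
```

Request:
drive_tool([
  [-0.001, 0, 0, 0, 0, 0, 0],
  [-0.0015, 0, 0.001, 0, 0, 0, 0],
  [-0.0015, 0, 0.001, 0, 0, 0, 0],
  [-0.0015, 0, 0.001, 0, 0, 0, 0],
])

```text
t: 9.6
tool_pos: [578.5, 37.6, 134.6]
tool_rot: [3.14, -0.006, 0.062]
force: [-7.2, 1.2, 9.1]
finger_gap: 16.5
gripper_force: 40.6
```

Request:
drive_tool([
  [-0.0015, 0, 0, 0, 0, 0, 0.3],
  [-0.0015, 0, 0, 0, 0, 0, 0.6],
  [-0.0015, 0, 0, 0, 0, 0, 1],
  [-0.0015, 0, 0, 0, 0, 0, 1],
  [-0.0015, 0, 0, 0, 0, 0, 1],
  [-0.0015, 0, 0, 0, 0, 0, 1],
  [-0.0015, 0, -0.02, 0, 0, 0, 1],
  [-0.0015, 0, -0.05, 0, 0, 0, 1],
  [-0.0015, 0, -0.09, 0, 0, 0, 1],
  [-0.0015, 0, -0.11, 0, 0, 0, 1],
  [-0.0015, 0, -0.11, 0, 0, 0, 1],
  [-0.0015, 0, -0.11, 0, 0, 0, 1],
  [-0.0015, 0, -0.11, 0, 0, 0, 1],
  [-0.0015, 0, -0.11, 0, 0, 0, 1],
])

```text
t: 11.0
tool_pos: [574.7, 37.6, 241.0]
tool_rot: [3.141, -0.001, 0.062]
force: [0.3, -0.2, 0.0]
finger_gap: 85.5
gripper_force: 0.0
```

```bash
python3 w.py w6; python3 - <<'E'
from h import *
f=cv2.imread("pics/w6.png")[:,:,::-1].copy()
a=np.load("ws.npy");s=dict(tool_pos=a[:3],tool_rot=a[3:]);K=cam("wrist",s)
for b,st in blobs(f,(6,170,90),(18,255,255),60)[0]:print(b,st,hit(K,*b,118).round(1),hit(K,*b,94).round(1))
print([proj(K,(579,37,z)).round(0).tolist() for z in(52,58,94,122)])
E
```

```text
11.0 [574.7  37.6 241. ] [ 3.1407e+00 -6.0000e-04  6.2300e-02]
[92.2, 238.0] [67, 226, 37, 40, 165] [584.2 184.3 118. ] [574.9 201.8  94. ]
[321.2, 243.9] [310, 240, 22, 11, 81] [589.5  38.4 118. ] [580.8  37.9  94. ]
[321.4, 255.3] [308, 249, 31, 19, 92] [582.7  37.8 118. ] [573.1  37.3  94. ]
[[322.0, 227.0], [322.0, 229.0], [322.0, 247.0], [322.0, 264.0]]
```

View pics/w6.png

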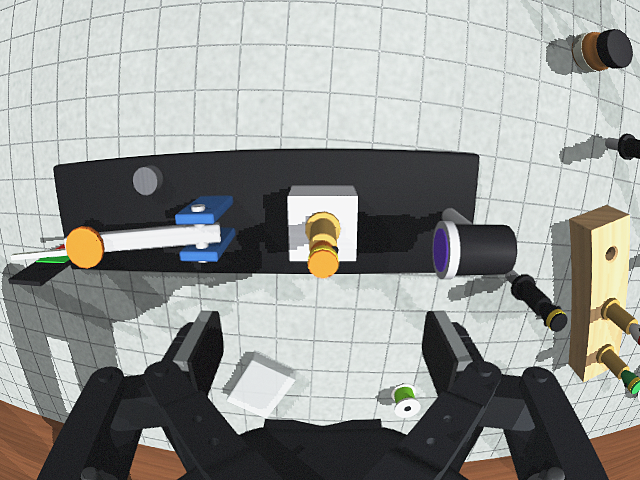

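The popper stands upright in the bore, with its head at (322,262) against an expected (322,264). The pad is at (85,247), raised. I work out the pad approach next.

```bash
python3 - <<'E'
from h import *
a=np.load("ws.npy");s=dict(tool_pos=a[:3],tool_rot=a[3:]);K=cam("wrist",s)
print(hit(K,85,247,94).round(1))
s=robot.get_state();print(s["tool_pos"],togo(s,(568,214,190),.062))
E
```

```text
[567.4 209.9  94. ]
[574.8807003   37.61708694 241.19405534] (array([ 0.0041, -0.1765,  0.051 ]), array([ 0.05, -0.06,  0.02]))
```

Request:
drive_tool([
  [0, -0.04, 0, 0, 0, 0, 0.5],
  [0.002, -0.08, 0, 0, 0, 0, 0],
  [0.004, -0.12, 0, 0, 0, 0, 0],
  [0.004, -0.15, 0.01, 0, 0, 0, 0],
  [0.004, -0.176, 0.03, 0, 0, 0, 0],
  [0.004, -0.176, 0.051, 0, 0, 0, 0],
  [0.004, -0.176, 0.051, 0, 0, 0, 0],
  [0.004, -0.176, 0.051, 0, 0, 0, 0],
  [0.004, -0.176, 0.051, 0, 0, 0, 0],
  [0.004, -0.176, 0.051, 0, 0, 0, 0],
  [0.004, -0.176, 0.051, 0, 0, 0, 0],
  [0.004, -0.176, 0.051, 0, 0, 0, 0],
])

```text
t: 12.25
tool_pos: [569.2, 213.2, 192.5]
tool_rot: [3.141, -0.005, 0.062]
force: [-0.7, -0.1, 0.3]
finger_gap: -0.1
gripper_force: 0.0
```

Request:
drive_tool([
  [0, 0, 0.005, 0, 0, 0, 0],
  [0, 0, 0.01, 0, 0, 0, 0],
  [0, 0, 0.015, 0, 0, 0, 0],
  [0, 0, 0.02, 0, 0, 0, 0],
  [0, 0, 0.024, 0, 0, 0, 0],
  [0, 0, 0.028, 0, 0, 0, 0],
  [0, 0, 0.032, 0, 0, 0, 0],
  [0, 0, 0.035, 0, 0, 0, 0],
  [0, 0, 0.038, 0, 0, 0, 0],
  [0, 0, 0.04, 0, 0, 0, 0],
  [0, 0, 0.04, 0, 0, 0, 0],
  [0, 0, 0.04, 0, 0, 0, 0],
  [0, 0, 0.04, 0, 0, 0, 0],
])

```text
t: 13.55
tool_pos: [569.3, 213.6, 152.1]
tool_rot: [3.141, -0.004, 0.062]
force: [-0.5, 2.9, 4.5]
finger_gap: -0.0
gripper_force: 2.4
```

Request:
drive_tool([
  [0, 0, 0.002, 0, 0, 0, 0],
  [0, 0, 0.004, 0, 0, 0, 0],
  [0, 0, 0.006, 0, 0, 0, 0],
  [0, 0, 0.007, 0, 0, 0, 0],
  [0, 0, 0.007, 0, 0, 0, 0],
  [0, 0, 0.007, 0, 0, 0, 0],
  [0, 0, 0.007, 0, 0, 0, 0],
  [0, 0, 0.007, 0, 0, 0, 0],
])

```text
t: 14.35
tool_pos: [569.3, 213.8, 145.3]
tool_rot: [3.141, -0.005, 0.062]
force: [-0.8, 4.6, 6.3]
finger_gap: -0.1
gripper_force: 3.1
```

```bash
python3 - <<'E'
from h import *
f=grab_frame("scene")[:,:,::-1];w=grab_frame("wrist")[:,:,::-1];s=robot.get_state();print(s["tool_pos"],s["force"])
a=cv2.resize(f[230:380,400:540],None,fx=4,fy=4,interpolation=cv2.INTER_CUBIC)
b=cv2.resize(w[120:360,0:320],(240*800//600,240))
o=np.zeros((600,800,3),np.uint8);o[:,:560]=a;c=cv2.resize(f[200:330,300:420],(240,260));o[:260,560:]=c
cv2.imwrite("pics/p1.png",o)
K=cam("scene")
# pointer tip prediction at angles
B=np.array([579,36.5]);y=np.array([-.062,.998]);x=np.array([.998,.062]);H=B+90*y
for q in(.18,.25,.32):
    t=.25-q;p=H+166*np.cos(t)*y;u=proj(K,(*p,60+166*np.sin(t)));print(q,((u-[400,230])*4).round(0))
for z in(50,70):
  for yy in(127,167):
    p=H+yy*y-24*x;print("green",z,yy,((proj(K,(*p,z))-[400,230])*4).round(0))
E
```

```text
[569.27533308 213.84699511 145.35003617] [-1.01244055  3.60479235  5.49465232]
0.18 [443. 433.]
0.25 [436. 452.]
0.32 [428. 470.]
green 50 127 [345. 389.]
green 50 167 [444. 426.]
green 70 127 [357. 358.]
green 70 167 [458. 395.]
```

View pics/p1.png

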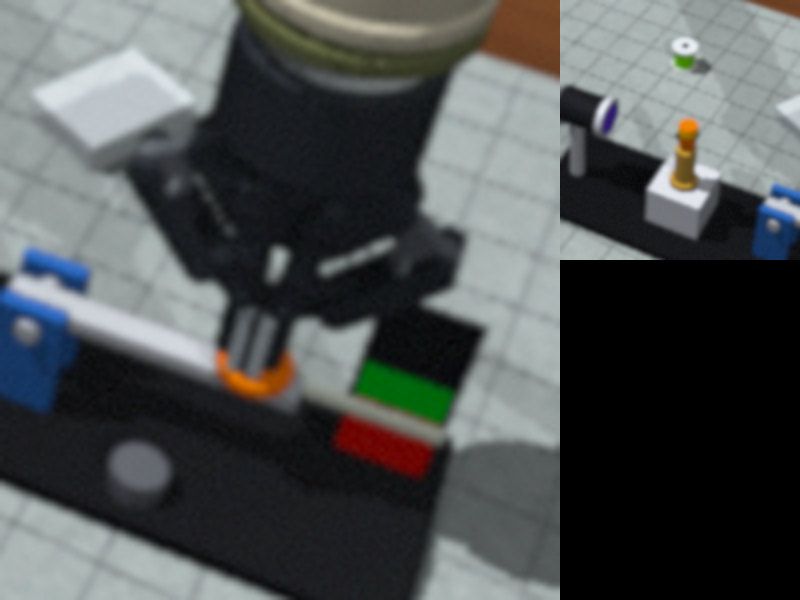

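The pointer tip is at crop (444,437), where 0.18 predicts (443,433) and 0.25 predicts (436,452), so the lever is at about 0.2. The popper is fully seated. I press about 2.5 mm more and hold.

Request:
drive_tool([
  [0, 0, 0.001, 0, 0, 0, 0],
  [0, 0, 0.002, 0, 0, 0, 0],
  [0, 0, 0.0025, 0, 0, 0, 0],
  [0, 0, 0.0025, 0, 0, 0, 0],
  [0, 0, 0.0025, 0, 0, 0, 0],
  [0, 0, 0.0025, 0, 0, 0, 0],
  [0, 0, 0.0025, 0, 0, 0, 0],
  [0, 0, 0.0025, 0, 0, 0, 0],
])

```text
t: 15.25
tool_pos: [569.3, 214.0, 143.0]
tool_rot: [3.141, -0.005, 0.062]
force: [-1.2, 4.7, 7.3]
finger_gap: 0.4
gripper_force: 3.6
```

```bash
python3 - <<'E'
from h import *
f=grab_frame("scene");s=robot.get_state();print(s["tool_pos"],s["force"])
cv2.imwrite("pics/p2.png",cv2.resize(f[300:360,470:530,::-1],None,fx=10,fy=10,interpolation=cv2.INTER_CUBIC))
K=cam("scene");y=np.array([-.062,.998]);x=np.array([.998,.062]);H=np.array([579,36.5])+90*y
L=lambda u:((u-[470,300])*10).round(0).tolist()
for q in(.18,.25,.32):
    t=.25-q;print(q,[L(proj(K,(*(H+r*np.cos(t)*y),60+r*np.sin(t)))) for r in(130,166)])
print([L(proj(K,(*(H+yy*y-24*x),z))) for z in(50,70) for yy in (127,167)])
E
```

```text
[569.29194633 214.01654466 143.02307355] [-0.59692276  4.69692319  6.41180343]
0.18 [[173.0, 307.0], [408.0, 383.0]]
0.25 [[162.0, 344.0], [391.0, 430.0]]
0.32 [[147.0, 379.0], [369.0, 474.0]]
[[163.0, 273.0], [411.0, 365.0], [192.0, 195.0], [444.0, 286.0]]
```

View pics/p2.png

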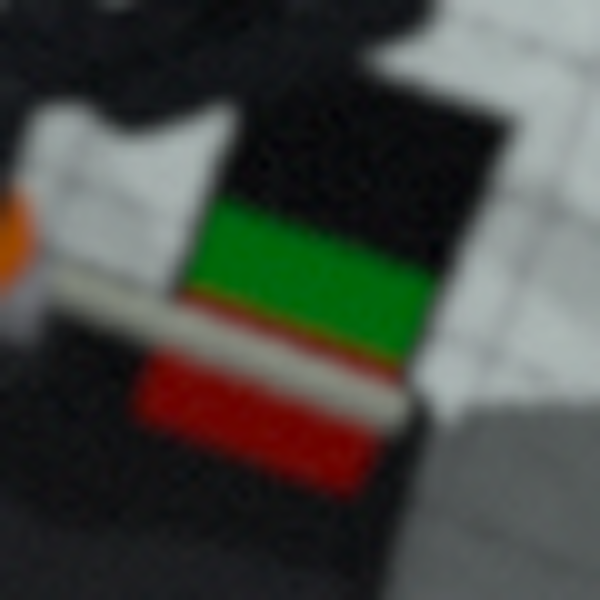

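The pointer tip is at crop (397,408), between the 0.18 row (383) and the 0.25 row (430). The height and the 6.4 N force put the lever near 0.25, so every estimate lies inside the band. I hold here.

Request:
drive_tool([
  [0, 0, 0, 0, 0, 0, 0],
  [0, 0, 0, 0, 0, 0, 0],
  [0, 0, 0, 0, 0, 0, 0],
  [0, 0, 0, 0, 0, 0, 0],
  [0, 0, 0, 0, 0, 0, 0],
  [0, 0, 0, 0, 0, 0, 0],
  [0, 0, 0, 0, 0, 0, 0],
  [0, 0, 0, 0, 0, 0, 0],
  [0, 0, 0, 0, 0, 0, 0],
  [0, 0, 0, 0, 0, 0, 0],
  [0, 0, 0, 0, 0, 0, 0],
  [0, 0, 0, 0, 0, 0, 0],
  [0, 0, 0, 0, 0, 0, 0],
  [0, 0, 0, 0, 0, 0, 0],
  [0, 0, 0, 0, 0, 0, 0],
  [0, 0, 0, 0, 0, 0, 0],
  [0, 0, 0, 0, 0, 0, 0],
  [0, 0, 0, 0, 0, 0, 0],
  [0, 0, 0, 0, 0, 0, 0],
  [0, 0, 0, 0, 0, 0, 0],
])

```text
t: 17.3
tool_pos: [569.3, 214.0, 143.0]
tool_rot: [3.141, -0.005, 0.063]
force: [-1.4, 5.1, 7.0]
finger_gap: 0.1
gripper_force: 3.6
```

Request:
drive_tool([
  [0, 0, 0, 0, 0, 0, 0],
  [0, 0, 0, 0, 0, 0, 0],
  [0, 0, 0, 0, 0, 0, 0],
  [0, 0, 0, 0, 0, 0, 0],
  [0, 0, 0, 0, 0, 0, 0],
  [0, 0, 0, 0, 0, 0, 0],
  [0, 0, 0, 0, 0, 0, 0],
  [0, 0, 0, 0, 0, 0, 0],
  [0, 0, 0, 0, 0, 0, 0],
  [0, 0, 0, 0, 0, 0, 0],
  [0, 0, 0, 0, 0, 0, 0],
  [0, 0, 0, 0, 0, 0, 0],
  [0, 0, 0, 0, 0, 0, 0],
  [0, 0, 0, 0, 0, 0, 0],
  [0, 0, 0, 0, 0, 0, 0],
  [0, 0, 0, 0, 0, 0, 0],
])

```text
t: 18.9
tool_pos: [569.3, 214.0, 143.0]
tool_rot: [3.141, -0.005, 0.063]
force: [-0.8, 3.6, 6.4]
finger_gap: -0.2
gripper_force: 3.6
```

```bash
python3 - <<'E'
from workcell import robot
s=robot.get_state();print(s["t"],s["tool_pos"],s["force"]);print(robot.close_job())
E
```

```text
18.9 [569.30292923 213.95574946 143.01570554] [-0.83987677  3.61415295  6.43001028]
the job is handed in; nothing more can be done
None
```

I handed the job in at 18.9 s, verdict not shown: the orange popper stands released in the bore with its flange down, and the fingertips held the lever pad at about 6–7 N for over 3 s, with the lever at an estimated 0.22–0.28 rad, inside the green band.

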